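# Clamp a stone specimen in the microscope stage vice with its thumbwheel

### The job

Pick up the sawn rectangular stone block, stand it upright on the bed of the small stage vice between the two jaws with its long side along the vice, and let go. Then, with a fingertip rolling the edge thumbwheel, stroke by stroke, close the sliding jaw until the block is held snugly against the fixed jaw. Press the wheel gently, do not crush the block, never push the jaw itself, leave the other things where they are, and come away from it all.

Things in the scene. Friction and masses are not known exactly. Their poses are not given: they have to be found in the camera images.
- vice: White stage vice fixed to the bench. Base 200 x 64 x 20 mm; origin at the centre of its underside, x along its length, z up; its top (z 20 mm) is the bed. Fixed steel jaw at the -x end, 20 long, 40 wide, 24 mm above the bed, its face at x -60 mm; sliding jaw in the middle; at the +x end a grey metal housing 64 x 44 mm centred on x 60 mm, top at z 55 mm, the thumbwheel showing through it.
- seat (a point): Point on the bed (z = 20 mm) at x = -43 mm, y = 0 of the vice: where the middle of the block's underside is when the block touches the fixed jaw. Axes as the vice's.
- jaw_face (a point): Centre of the sliding jaw's clamping face, 12 mm above the bed. The jaw is 16 long x 40 wide x 24 mm tall.
- jaw (a joint): Travel of the sliding jaw towards the fixed jaw, m; 0 is wide open (56 mm between the faces), 0.022 is where it closes on the 34 mm block. Starts between 0 and about 0.012. It moves 6 mm per radian of the wheel.
- wheel_top (a point): Crown of the thumbwheel (highest point of its rim): x 60, y 0, z 62 mm in the vice, 7 mm above the housing; axes as the vice's. Ribbed black rubber wheel, radius 20, 12 mm wide, axle along the vice's y; only its top arc shows (31 mm long), so it cannot be pinched. It does not give when pressed. A press of 4 to 7 N drives it, less slips; over 16 N breaks its bearing.
- wheel (a joint): Turn of the thumbwheel, rad (0 to 5.6), growing as its crown is rolled towards the jaws (the vice's -x), which closes the jaw 6 mm per rad (20 mm of rim travel). It stays where left. About 2.3 N along the rim turns it freely; rim force beyond that acts 3.3 times on the jaw: 1 to 3 N more holds the block snugly; clamping the block with over 25 N cracks it.
- specimen_mid (a point): Centre of the loose sawn stone block, 34 (x) x 24 (y) x 28 mm (z) tall, about 60 g, grey-white stone with a small round brown fossil showing on its top face. Starts upright on the bench; its underside is 14 mm below this point.
- core: Bystander: upright round stone core, 28 mm diameter, 36 mm tall; origin at its underside. Stands near the block.
- slab: Bystander: flat stone slab 52 x 36 x 14 mm; origin at its underside. Lies near the block.
- dish: Bystander: low glass dish, 80 mm across, 16 mm tall.
- vial: Bystander: small amber vial, 28 mm diameter, 60 mm tall.
- jar: Bystander: glass jar, 60 mm diameter, 90 mm tall.
- brush: Bystander: brush 150 mm long lying near the robot's base.
- forceps: Bystander: steel forceps 135 mm long lying on the bench.
Things that resemble listed ones, but are neither listed nor needed, are in the scene too. Leave any black look-alike of the part that bears specimen_mid alone.

How it is judged:
By the outcome, as a careful person would: the job done as asked, in the order asked, and still so for the second after the job is handed in, with the robot touching nothing.
It also fails if it takes over 72 s, if anything falls off the work surface, if the arm or the gripper's body presses on something with over 40 N, if the wrist force passes 120 N, or if a joint passes its speed limit or range.

### The arm

A 6-joint arm with a two-finger parallel gripper is mounted at the origin on the work surface. World frame = base frame: x ahead of the robot, y to its left, z up, the work surface at z = 0. Lengths are in mm, angles in rad, forces in N, time in s.
With the tool pointing down it reaches from about 275 to 750 mm from the base axis. Payload 10.2 kg.
Tool frame: the origin (TCP) lies midway between the tips of the shut fingers; the grasp point (between the pads) lies 19 mm behind it; z points along the fingers, y is the line along which they close (so a half turn about z gives the same grasp; the last joint's range is limited). The gripper opens to 85 mm and grips with 20 to 120 N. Pads are 22 mm wide; open, the fingers measure 114 mm over their backs; the gripper's body (76 mm by 85 mm) begins 54 mm behind the grasp point. The pads swing forward as they close: fully open they stand 13 mm farther back than shut.
Start: joints at [-1.498, 0.313, 1.498, -0, 1.331, -0.223], TCP at [153.027, -502.209, 196.894] pointing down, gripper open.
Joint ranges: [-2.94, 2.94], [-0.97, 2.17], [0.19, 2.56], [-1.23, 4.37], [0.02, 3.11], [-2.88, 2.88]. Speed limits (rad/s): [2.39, 2.39, 3.01, 3.14, 3.14, 3.14].

### API

Orientations are given as a unit quaternion [w, x, y, z].
In Python, from rig import sense, capture, finish_job, find_in, place_of gives the robot as it stands. The module is installed in compiled form; this text tells all that it offers.
- The arm moves only by the shell command python3 -m jog 'ROWS' [FORCE]. ROWS is JSON, a list of rows, each an object of numbers: "tx", "ty", "tz": the shift along the tool's x, y, z in mm; "ax", "ay", "az": the turn, a rotation vector about the tool's x, y, z in rad; "jaw": the closure, from -1 (fully open) to 1 (shut), so that 0 is half open. In form: [{"tx": .., "ty": .., "tz": .., "ax": .., "ay": .., "az": .., "jaw": ..}, ...]. A call has 1 to 5 rows; each row shifts and turns the commanded pose from where the row before left it, along the tool's axes as they then stand; what a row does not reach is not made up. A row lasts 1/8 s, in which the tool goes at most 62.5 mm and 10.7 degrees, less where a joint would pass 70% of its speed; a pose out of reach is approached as far as the arm can. A call with a gripper value outside its range is refused whole. The fingers move at their own pace and stop on an object; FORCE is the grip in N (left out, the last holds). Time passes only in rows, so rows that do not move let the fingers close. It gives the time, the measured TCP pose, the force, the opening and the grip force at its end, in the units of the state.
- sense(): the state, without advancing time (a new reading comes with each control period).
- capture(name): name is "scene" or "top" or "wrist"; returns a dict with "color" (480x640x3 uint8, red, green, blue), "depth" (480x640 float32, mm along the optical axis (not along the pixel's ray), 0 where there is no reading), "fx", "fy", "cx", "cy" (pixels), "k1" (the pictures are not rectified: a ray, as slopes to the right and down, at radius r is drawn at 1 + k1 r^2 times it, then the intrinsics apply), "camera_from_world" (4x4, takes a point from world to camera coordinates); the wrist camera has in their place "mount" (4x4, takes a point from camera to tool coordinates, whose origin is the TCP and whose axes are the flange's). Camera axes: x right, y up, looking along -z (the intrinsics and any distortion apply to the point x, -y, -z); pixel columns grow to the right and rows downward; lengths in mm; the calibration is good to about 2 mm. A picture is of the moment at which its call begins: read the wrist's pose just before it.
- finish_job(): hands the job in; it is judged then, once.
Trained networks look in the newest picture that a camera, given by its name, has taken for a name from the list of things; names that differ only in an ending like _2 or _b are one class to them, and where a whole thing is asked for, a point or a joint stands for the part that bears it (a point fixed in the world has none). Each returns a list of dicts, best first, with "conf" (0 to 1); they miss things now and then, are a little off and sometimes report something else, mostly with a low value. They report only what shows in the picture. A call takes as long as a camera call. They do not tell look-alikes from the thing itself.
- find_in(query, camera): "centre" ([column, row] in pixels, amid what is visible of it).
- place_of(query, camera): "centre" ([column, row] in pixels: a listed point, or the origin of a listed thing).
The state is a dict: "time_s": time; "joints": joint angles; "dq": joint speeds; "tau": joint torques, N m; "eef_pos": TCP position; "ee_rot": TCP orientation; "force": force on the tool from outside, world axes, zero at the start; "wrist_torque": the same for the moment, N m; "grip_width": opening from 0.0 (shut) to 1.0 (fully open); "grip_force": force on a finger pad.
Only numpy, scipy, OpenCV 4.12 (cv2) and the standard library are available. Lean on these libraries where they do the work, as an engineer would, in place of code of your own. Each camera call takes 0.05 s, during which the arm holds its last target. There are 200 camera calls.

## Working session

There is one attempt and no reset: what is moved stays moved. The work goes in short steps, Python scripts to look and compute and a shell command to move; the robot and the scene stay as the last step left them, time stands still between calls to the robot, and variables do not carry over. Pictures are saved under pics/ and viewed, at most 10 in all, crops included, and the job is handed in when it is done.

```bash
mkdir -p pics
cat > h.py <<'E'
import numpy as np, cv2
from rig import sense, capture, find_in, place_of
from scipy.spatial.transform import Rotation as R
def cam(name):
    s=sense(); c=capture(name)
    if name=="wrist":
        q=s["ee_rot"]; T=np.eye(4); T[:3,:3]=R.from_quat([q[1],q[2],q[3],q[0]]).as_matrix(); T[:3,3]=s["eef_pos"]
        c["wfc"]=T@np.array(c["mount"])
    else: c["wfc"]=np.linalg.inv(np.array(c["camera_from_world"]))
    return c
def ray(c,px):
    u=np.array([(px[0]-c["cx"])/c["fx"],(px[1]-c["cy"])/c["fy"]]); v=u.copy()
    for _ in range(20): v=u/(1+c["k1"]*(v@v))
    return np.array([v[0],-v[1],-1.0])
def at_z(c,px,z):
    W=c["wfc"]; d=W[:3,:3]@ray(c,px); o=W[:3,3]; return o+d*(z-o[2])/d[2]
def at_depth(c,px):
    col,row=int(round(px[0])),int(round(px[1])); p=c["depth"][max(0,row-1):row+2,max(0,col-1):col+2]; p=p[p>0]
    if p.size==0: return None
    W=c["wfc"]; return W[:3,:3]@(ray(c,px)*np.median(p))+W[:3,3]
def cloud(c):
    h,w=c["depth"].shape; cc,rr=np.meshgrid(np.arange(w),np.arange(h))
    u=np.stack([(cc-c["cx"])/c["fx"],(rr-c["cy"])/c["fy"]],-1); v=u.copy()
    for _ in range(20): v=u/(1+c["k1"]*(v**2).sum(-1,keepdims=True))
    P=np.stack([v[...,0],-v[...,1],-np.ones((h,w))],-1)*c["depth"][...,None]
    P=P@c["wfc"][:3,:3].T+c["wfc"][:3,3]; P[c["depth"]<=0]=np.nan; return P
def save(c,n): cv2.imwrite("pics/"+n,cv2.cvtColor(c["color"],cv2.COLOR_RGB2BGR))
E
python3 - <<'E'
from h import *
np.set_printoptions(precision=1,suppress=True)
s=sense(); print(s)
for n in ("top","scene"):
    c=cam(n); save(c,n+".png"); print(n,c["fx"],c["k1"],c["wfc"][:3,3])
    for q,z in (("vice",0),("seat",20),("jaw_face",32),("wheel_top",62),("specimen_mid",14),("core",0),("slab",0),("vial",0),("jar",0),("dish",0)):
        for r in place_of(q,n)[:3]:
            print(q,round(r["conf"],2),np.array(r["centre"]),at_z(c,r["centre"],z))
E
```

```text
{'time_s': 0.0, 'joints': array([-1.5,  0.3,  1.5,  0. ,  1.3, -0.2]), 'dq': array([ 0.,  0.,  0., -0.,  0., -0.]), 'tau': array([  0. , -41.2, -26. ,  -0. ,   0. ,  -0. ]), 'eef_pos': array([ 153. , -501.9,  196.3]), 'ee_rot': array([-0. ,  1. ,  0.1,  0. ]), 'force': array([-0. , -0.3, -0.4]), 'wrist_torque': array([-0., -0.,  0.]), 'grip_force': 0.0, 'grip_width': 0.9924428238689338}
top 618.650558307164 -0.11002433883295842 [ 485.4  -34.1 1415.9]
vice 0.85 [349.8 241.7] [580.4 -84.    0. ]
seat 0.65 [357.3 229.5] [ 606.9 -100.    20. ]
seat 0.34 [336.7 269.3] [516.3 -54.4  20. ]
jaw_face 0.51 [352.8 240.7] [580.6 -89.6  32. ]
wheel_top 0.57 [338.2 268.5] [517.2 -57.   62. ]
wheel_top 0.5 [354.7 230.8] [600.3 -92.3  62. ]
specimen_mid 0.68 [193.  252.8] [549.7 274.3  14. ]
specimen_mid 0.64 [225.6 231.3] [599.8 200.2  14. ]
specimen_mid 0.58 [240.7 201.1] [669.6 167.   14. ]
core 0.63 [257.8 283.4] [482.  125.6   0. ]
slab 0.59 [203.7 288. ] [469.5 250.5   0. ]
vial 0.6 [205.9 180.3] [719.5 251.7   0. ]
jar 0.88 [480.5 240.6] [ 586.6 -385.     0. ]
scene 555.906323608556 -0.15352447839723185 [1356.6  209.3  807. ]
vice 0.92 [291.4 265.9] [576.3 -80.8   0. ]
seat 0.71 [272.3 270.3] [ 618.3 -106.6   20. ]
seat 0.69 [290.9 265.7] [595.3 -74.8  20. ]
jaw_face 0.76 [288.8 254.5] [577.  -84.9  32. ]
jaw_face 0.45 [462.7 260.1] [495.9 261.4  32. ]
wheel_top 0.89 [308.3 231.5] [530.3 -57.   62. ]
specimen_mid 0.77 [400.  321.8] [676.3 164.7  14. ]
specimen_mid 0.68 [463.8 289.7] [561.3 272.8  14. ]
specimen_mid 0.66 [424.5 292.8] [590.6 198.2  14. ]
core 0.73 [398.8 256.4] [486.3 129.6   0. ]
slab 0.8 [457.2 261.4] [467.6 252.5  -0. ]
slab 0.32 [290.8 263.4] [569.5 -84.4  -0. ]
vial 0.71 [286.9 253.6] [ 543.2 -101.8    0. ]
vial 0.56 [435.3 358.3] [731.6 240.5   0. ]
dish 0.98 [348.  351.8] [758.8  86.2   0. ]
```

Run:
```python
import cv2
a=cv2.imread("pics/top.png")[150:310,160:400]; b=cv2.imread("pics/scene.png")[200:380,240:500]
cv2.imwrite("pics/c1.png",cv2.resize(a,(780,520),interpolation=cv2.INTER_CUBIC)); cv2.imwrite("pics/c2.png",cv2.resize(b,(780,540),interpolation=cv2.INTER_CUBIC))
```

```text
(no output)
```

View pics/c1.png

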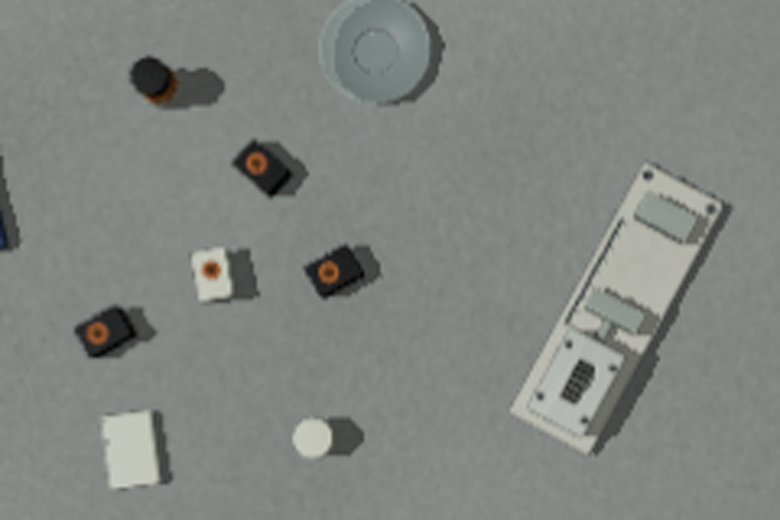

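View pics/c2.png

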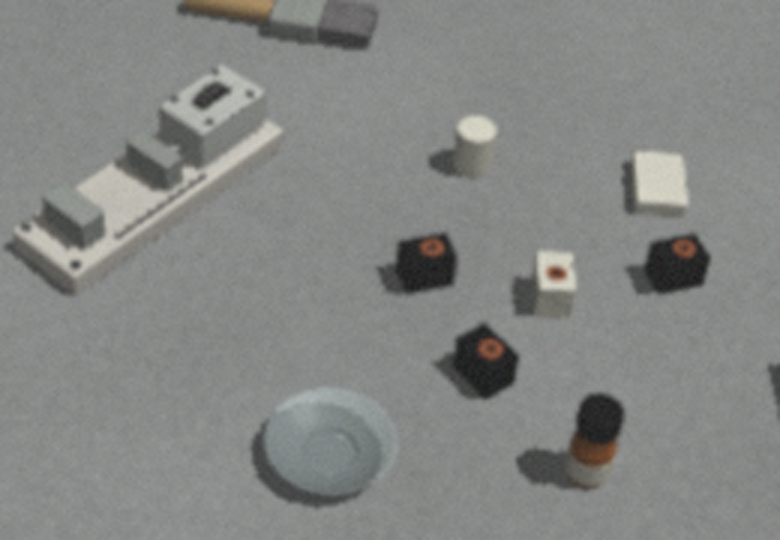

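The white block with the fossil is at about px (226,231) in the top view, near world (600,200). Three black look-alikes surround it. The vice runs from its wheel at px (338,268) to its fixed jaw at px (366,216). I'll look at both from close by.

```bash
cat >> h.py <<'E'
def go(t,yaw=None):
    "tool-frame translation to world t; az turn so that tool y lies along world yaw (deg, mod 180)"
    s=sense(); q=s["ee_rot"]; M=R.from_quat([q[1],q[2],q[3],q[0]]).as_matrix()
    p=np.array(s["eef_pos"]); print("t",round(s["time_s"],2),"pos",p.round(1),"tilt z",M[:,2].round(3),"yaw_y",np.degrees(np.arctan2(M[1,1],M[0,1])).round(1),"yaw_x",np.degrees(np.arctan2(M[1,0],M[0,0])).round(1),"F",np.round(s["force"],1),"gw",round(s["grip_width"],3),"gf",round(s["grip_force"],1),"j6",round(s["joints"][5],2))
    d=M.T@(np.array(t)-p); print("tool shift",d.round(1))
    if yaw is not None:
        a=np.degrees(np.arctan2(M[1,1],M[0,1])); e=(yaw-a+90)%180-90; print("az(rad) needed",round(-np.radians(e),3))
E
python3 - <<'E'
from h import *
go([560,-80,260],65)
c=capture("wrist"); print(np.round(c["mount"],2),c["fx"])
E
```

```text
t 1.1 pos [ 153.  -502.2  196.9] tilt z [ 0.  0. -1.] yaw_y -73.1 yaw_x 16.9 F [ 0.5  0.6 -0.5] gw 0.999 gf 0.0 j6 -0.22
tool shift [ 512.4 -285.3  -63.1]
az(rad) needed 0.732
[[  -0.      0.95    0.31   80.12]
 [   1.      0.      0.      0.88]
 [  -0.      0.31   -0.95 -177.37]
 [   0.      0.      0.      1.  ]] 413.9430361617582
```

```bash
python3 -m jog '[{"tx":51,"ty":-28.5,"tz":-6.3,"jaw":-1},{"tx":51,"ty":-28.5,"tz":-6.3,"jaw":-1},{"tx":51,"ty":-28.5,"tz":-6.3,"jaw":-1},{"tx":51,"ty":-28.5,"tz":-6.3,"jaw":-1},{"tx":51,"ty":-28.5,"tz":-6.3,"jaw":-1}]'
python3 -m jog '[{"tx":51,"ty":-28.5,"tz":-6.3,"jaw":-1},{"tx":51,"ty":-28.5,"tz":-6.3,"jaw":-1},{"tx":51,"ty":-28.5,"tz":-6.3,"jaw":-1},{"tx":51,"ty":-28.5,"tz":-6.3,"jaw":-1},{"tx":51,"ty":-28.5,"tz":-6.3,"jaw":-1}]'
python3 -m jog '[{"az":0.18,"jaw":-0.3},{"az":0.18,"jaw":-0.3},{"az":0.18,"jaw":-0.3},{"az":0.18,"jaw":-0.3},{"jaw":-0.3}]'
python3 - <<'E'
from h import *
go([560,-80,260],65)
c=cam("wrist"); save(c,"w1.png"); np.savez("w1.npz",P=cloud(c),col=c["color"])
for q,z in (("vice",0),("seat",20),("jaw_face",32),("wheel_top",62)):
    for r in place_of(q,"wrist")[:2]: print(q,round(r["conf"],2),np.round(r["centre"]),at_z(c,r["centre"],z).round(1))
E
```

```text
t 1.15 pos [ 153.  -502.2  196.9] tilt z [-0.  0. -1.] yaw_y -73.1 yaw_x 16.9 F [ 0.3  0.2 -0.4] gw 1.001 gf 0.0 j6 -0.22
tool shift [ 512.4 -285.2  -63.1]
az(rad) needed 0.732schema error: expected keys tx, ty, tz, ax, ay, az, jaw
schema error: expected keys tx, ty, tz, ax, ay, az, jaw
schema error: expected keys tx, ty, tz, ax, ay, az, jaw
```

View pics/w1.png

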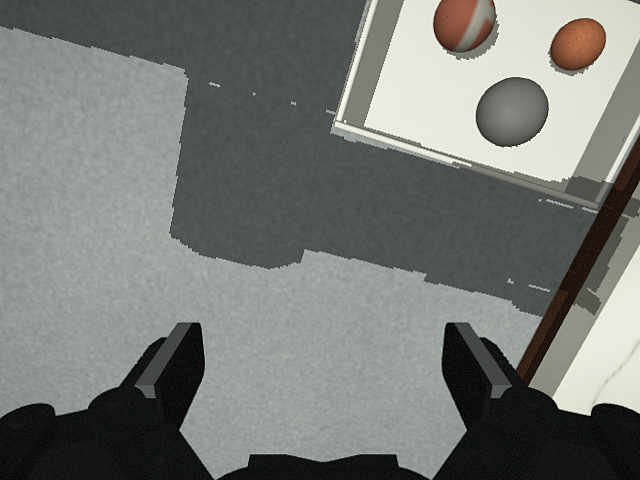

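The move was refused because every row needs all seven keys. This picture only shows the start position, with a stone tray at upper right.

```bash
python3 -m jog '[{"tx":51,"ty":-28.5,"tz":-6.3,"ax":0,"ay":0,"az":0,"jaw":-1},{"tx":51,"ty":-28.5,"tz":-6.3,"ax":0,"ay":0,"az":0,"jaw":-1},{"tx":51,"ty":-28.5,"tz":-6.3,"ax":0,"ay":0,"az":0,"jaw":-1},{"tx":51,"ty":-28.5,"tz":-6.3,"ax":0,"ay":0,"az":0,"jaw":-1},{"tx":51,"ty":-28.5,"tz":-6.3,"ax":0,"ay":0,"az":0,"jaw":-1}]'
python3 -m jog '[{"tx":51,"ty":-28.5,"tz":-6.3,"ax":0,"ay":0,"az":0,"jaw":-1},{"tx":51,"ty":-28.5,"tz":-6.3,"ax":0,"ay":0,"az":0,"jaw":-1},{"tx":51,"ty":-28.5,"tz":-6.3,"ax":0,"ay":0,"az":0,"jaw":-1},{"tx":51,"ty":-28.5,"tz":-6.3,"ax":0,"ay":0,"az":0,"jaw":-1},{"tx":51,"ty":-28.5,"tz":-6.3,"ax":0,"ay":0,"az":0,"jaw":-1}]'
python3 -m jog '[{"tx":0,"ty":0,"tz":0,"ax":0,"ay":0,"az":0.18,"jaw":-0.3},{"tx":0,"ty":0,"tz":0,"ax":0,"ay":0,"az":0.18,"jaw":-0.3},{"tx":0,"ty":0,"tz":0,"ax":0,"ay":0,"az":0.18,"jaw":-0.3},{"tx":0,"ty":0,"tz":0,"ax":0,"ay":0,"az":0.18,"jaw":-0.3},{"tx":0,"ty":0,"tz":0,"ax":0,"ay":0,"az":0,"jaw":-0.3}]'
python3 - <<'E'
from h import *
go([560,-80,260],65)
c=cam("wrist"); save(c,"w2.png"); np.savez("w2.npz",P=cloud(c),col=c["color"])
for q,z in (("vice",0),("seat",20),("jaw_face",32),("wheel_top",62)):
    for r in place_of(q,"wrist")[:2]: print(q,round(r["conf"],2),np.round(r["centre"]),at_z(c,r["centre"],z).round(1))
E
```

```text
time_s: 2.02
eef_pos: [356.5, -290.1, 228.8]
ee_rot: [0.0, 0.989, 0.147, 0.0]
force: [1.6, -1.5, 0.7]
grip_width: 1.0
grip_force: 0.0
time_s: 2.65
eef_pos: [558.9, -79.3, 260.2]
ee_rot: [0.0, 0.989, 0.147, 0.0]
force: [0.3, -0.0, -0.1]
grip_width: 1.003
grip_force: 0.0
time_s: 3.28
eef_pos: [557.8, -80.9, 259.8]
ee_rot: [-0.0, 0.978, -0.21, -0.0]
force: [-1.1, -0.2, 0.6]
grip_width: 0.652
grip_force: 0.0
t 3.27 pos [557.8 -80.9 259.8] tilt z [-0.  0. -1.] yaw_y -114.2 yaw_x -24.2 F [-1.1 -0.2  0.6] gw 0.652 gf 0.0 j6 1.64
tool shift [ 1.7 -1.7 -0.2]
az(rad) needed 0.014
vice 0.92 [318. 170.] [578.5 -85.1   0. ]
jaw_face 0.75 [317. 173.] [580.3 -84.9  32. ]
wheel_top 0.7 [311. 246.] [523.7 -53.2  62. ]
wheel_top 0.16 [318. 133.] [ 615.6 -103.    62. ]
```

View pics/w2.png

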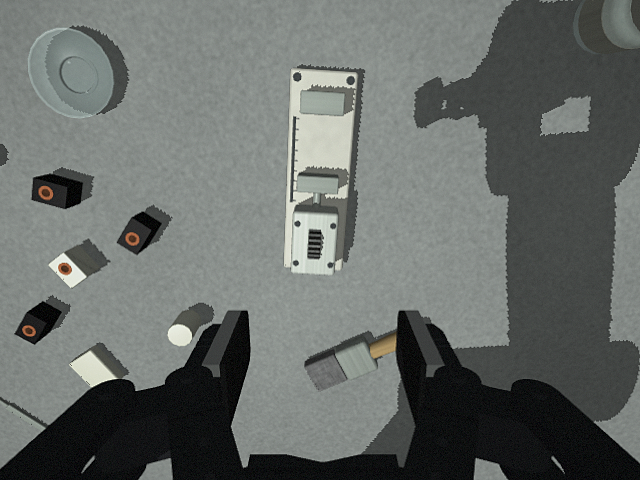

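The vice stands almost upright in the wrist view: fixed jaw at (323,102), sliding jaw face at (317,175) and wheel at (315,245). I'll fit its pose from the depth cloud.

```bash
cat > vice.py <<'E'
from h import *
def fit(f):
    P=np.load(f)["P"].reshape(-1,3); P=P[np.isfinite(P).all(1)]
    P=P[(np.hypot(P[:,0]-578,P[:,1]+83)<125)]
    def rect(lo,hi,near=None,r=999):
        q=P[(P[:,2]>lo)&(P[:,2]<hi)]
        if near is not None: q=q[np.hypot(*(q[:,:2]-near).T)<r]
        (cx,cy),(w,h),a=cv2.minAreaRect(q[:,:2].astype(np.float32))
        print((lo,hi),len(q),"c",round(cx,1),round(cy,1),"size",round(w,1),round(h,1),"ang",round(a,1),"z",np.median(q[:,2]).round(1)); return q
    rect(12,70); rect(16,24); rect(51,59); q=rect(38,48)
    u=np.array([np.cos(np.radians(-27)),np.sin(np.radians(-27))]); t=(q[:,:2]-[578,-83])@u
    h,e=np.histogram(t,bins=np.arange(-110,115,4)); print([(int(a),int(b)) for a,b in zip(e,h) if b])
    for lo,hi in ((-30,30),(40,100)):
        m=(t>lo)&(t<hi)&(abs(q[:,2]-44)<3); (c,s,a)=cv2.minAreaRect(q[m][:,:2].astype(np.float32)); print("jaw",np.round(c,1),np.round(s,1),round(a,1))
    w=P[(P[:,2]>58)]; print("wheel",w.shape, w.mean(0) if len(w) else "")
E
python3 - <<'E'
from vice import *
fit("w2.npz")
E
```

```text
(12, 70) 12894 c 575.4 -83.4 size 64.1 199.9 ang 62.1 z 21.0
(16, 24) 7838 c 575.3 -83.4 size 64.0 199.9 ang 62.1 z 20.2
(51, 59) 2546 c 522.5 -55.5 size 44.0 64.6 ang 62.1 z 55.4
(38, 48) 1891 c 596.6 -95.1 size 43.3 111.6 ang 62.1 z 44.2
[(-38, 1), (-34, 66), (-30, 60), (-14, 145), (-10, 171), (-6, 174), (-2, 184), (2, 53), (54, 5), (58, 199), (62, 208), (66, 210), (70, 213), (74, 202)]
jaw [565.  -77.9] [40.1 32.6] 62.2
jaw [ 637.3 -116.2] [39.9 19.9] 62.1
wheel (47993, 3) [567.07173793 -84.95463933 353.63796552]
```

```bash
cat > blk.py <<'E'
from h import *
def block(c,near,r=32):
    P=cloud(c).reshape(-1,3); col=c["color"].reshape(-1,3).astype(int)
    m=np.isfinite(P).all(1)&(P[:,2]>23)&(P[:,2]<34)&(np.hypot(P[:,0]-near[0],P[:,1]-near[1])<r); q=P[m]
    (cc,s,a)=cv2.minAreaRect(q[:,:2].astype(np.float32)); print("block",len(q),np.round(cc,1),np.round(s,1),round(a,1),"z",np.median(q[:,2]).round(1),"colour",np.median(col[m],0))
E
python3 - <<'E'
from h import *; from blk import *
go([600,200,230]); c=cam("wrist"); r=place_of("specimen_mid","wrist"); print(r)
for k in r: block(c,at_z(c,k["centre"],14))
E
```

```text
t 3.52 pos [557.8 -80.9 259.9] tilt z [ 0.  0. -1.] yaw_y -114.2 yaw_x -24.2 F [ 0.2 -0.2 -0.9] gw 0.645 gf 0.0 j6 1.64
tool shift [ -76.7 -273.5   29.9]
[{'centre': [54.9, 188.5], 'conf': 0.97}, {'centre': [39.8, 324.4], 'conf': 0.95}, {'centre': [76.8, 265.1], 'conf': 0.75}, {'centre': [139.2, 234.4], 'conf': 0.63}]
block 903 [671.3 165.7] [34.8 24.5] 49.1 z 28.2 colour [38. 38. 38.]
block 711 [555.  274.5] [25.1 36.3] 29.2 z 28.2 colour [29. 29. 29.]
block 769 [595.1 198. ] [33.7 25.1] 11.0 z 28.4 colour [227. 231. 219.]
block 820 [598.9 113.3] [24.8 35.1] 30.6 z 28.2 colour [46. 46. 46.]
```

```bash
python3 -m jog '[{"tx":-16,"ty":-54,"tz":22,"ax":0,"ay":0,"az":0,"jaw":-0.3},{"tx":-16,"ty":-54,"tz":22,"ax":0,"ay":0,"az":0,"jaw":-0.3},{"tx":-16,"ty":-54,"tz":22,"ax":0,"ay":0,"az":0,"jaw":-0.3},{"tx":-16,"ty":-54,"tz":22,"ax":0,"ay":0,"az":0,"jaw":-0.3},{"tx":-16,"ty":-54,"tz":22,"ax":0,"ay":0,"az":0,"jaw":-0.3}]'
python3 -m jog '[{"tx":0,"ty":0,"tz":0,"ax":0,"ay":0,"az":-0.155,"jaw":-0.3},{"tx":0,"ty":0,"tz":0,"ax":0,"ay":0,"az":-0.155,"jaw":-0.3},{"tx":0,"ty":0,"tz":0,"ax":0,"ay":0,"az":-0.155,"jaw":-0.3},{"tx":0,"ty":0,"tz":0,"ax":0,"ay":0,"az":-0.155,"jaw":-0.3},{"tx":0,"ty":0,"tz":0,"ax":0,"ay":0,"az":0,"jaw":-0.3}]'
python3 - <<'E'
from blk import *
go([595,198,3],101); c=cam("wrist"); save(c,"w3.png"); block(c,[595,198])
E
```

```text
time_s: 4.25
eef_pos: [596.1, 199.9, 149.3]
ee_rot: [-0.0, 0.978, -0.21, 0.0]
force: [0.3, -1.3, 0.3]
grip_width: 0.646
grip_force: 0.0
time_s: 4.88
eef_pos: [596.0, 198.1, 149.8]
ee_rot: [-0.0, 0.995, 0.097, -0.0]
force: [0.7, 0.2, -0.3]
grip_width: 0.647
grip_force: 0.0
t 4.88 pos [596.  198.1 149.8] tilt z [-0.  0. -1.] yaw_y -78.8 yaw_x 11.2 F [ 0.7  0.2 -0.3] gw 0.647 gf 0.0 j6 1.51
tool shift [-1.000e+00 -1.000e-01  1.468e+02]
az(rad) needed 0.003
block 1459 [595.1 198.6] [34.8 23.7] 10.3 z 28.5 colour [225. 228. 213.]
```

View pics/w3.png

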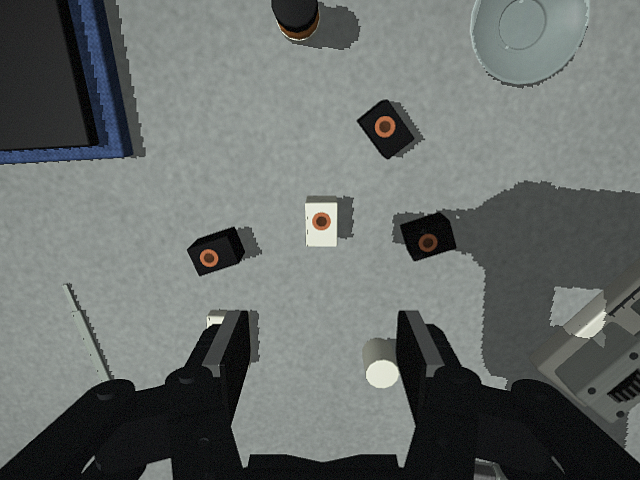

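The white block is square between the fingers at px (321,223), with clearance to the black blocks at (214,252) and (428,236). Going down to grasp it.

```bash
python3 -m jog '[{"tx":-0.5,"ty":0,"tz":50,"ax":0,"ay":0,"az":0.01,"jaw":-0.3},{"tx":-0.5,"ty":0,"tz":50,"ax":0,"ay":0,"az":0,"jaw":-0.3},{"tx":0,"ty":0,"tz":30,"ax":0,"ay":0,"az":0,"jaw":-0.3},{"tx":0,"ty":0,"tz":15,"ax":0,"ay":0,"az":0,"jaw":-0.3},{"tx":0,"ty":0,"tz":0,"ax":0,"ay":0,"az":0,"jaw":-0.3}]'
python3 -m jog '[{"tx":0,"ty":0,"tz":0,"ax":0,"ay":0,"az":0,"jaw":0.1},{"tx":0,"ty":0,"tz":0,"ax":0,"ay":0,"az":0,"jaw":0.7},{"tx":0,"ty":0,"tz":0,"ax":0,"ay":0,"az":0,"jaw":0.7},{"tx":0,"ty":0,"tz":0,"ax":0,"ay":0,"az":0,"jaw":0.7},{"tx":0,"ty":0,"tz":0,"ax":0,"ay":0,"az":0,"jaw":0.7}]' 25
```

```text
time_s: 5.55
eef_pos: [595.0, 197.9, 4.7]
ee_rot: [-0.0, 0.996, 0.092, -0.0]
force: [-0.4, 0.6, 1.0]
grip_width: 0.653
grip_force: 0.0
time_s: 6.18
eef_pos: [595.1, 197.9, 5.0]
ee_rot: [0.0, 0.996, 0.093, 0.0]
force: [-0.5, -0.2, 0.0]
grip_width: 0.149
grip_force: 0.0
```

No grip force at 13 mm opening, so I missed it. Looking again.

Run:
```python
from blk import *
go([595,198,3],101); c=cam("wrist"); save(c,"w4.png"); block(c,[595,198]); t=cam("top"); block(t,[597,199]); print([(k,at_z(c,k["centre"],14).round(1)) for k in place_of("specimen_mid","wrist")])
```

```text
t 6.17 pos [595.1 197.9   5. ] tilt z [ 0. -0. -1.] yaw_y -79.4 yaw_x 10.6 F [-0.5 -0.2  0. ] gw 0.149 gf 0.0 j6 1.52
tool shift [-0.  -0.1  2. ]
az(rad) needed -0.006
block 3381 [595.  198.5] [34.5 23.8] 11.4 z 28.5 colour [138. 141. 129.]
block 0 [0. 0.] [0. 0.] 0.0 z nan colour [nan nan nan]
[({'centre': [138.3, 350.2], 'conf': 0.91}, array([553.9, 276.7,  14. ])), ({'centre': [504.4, 324.4], 'conf': 0.81}, array([597.9, 113.6,  14. ])), ({'centre': [432.8, 142.8], 'conf': 0.64}, array([669.9, 166.8,  14. ])), ({'centre': [322.5, 299.8], 'conf': 0.62}, array([594.8, 197.2,  14. ]))]
  return _methods._mean(a, axis=axis, dtype=dtype,
  ret = ret.dtype.type(ret / rcount)
  ret = um.true_divide(
```

View pics/w4.png

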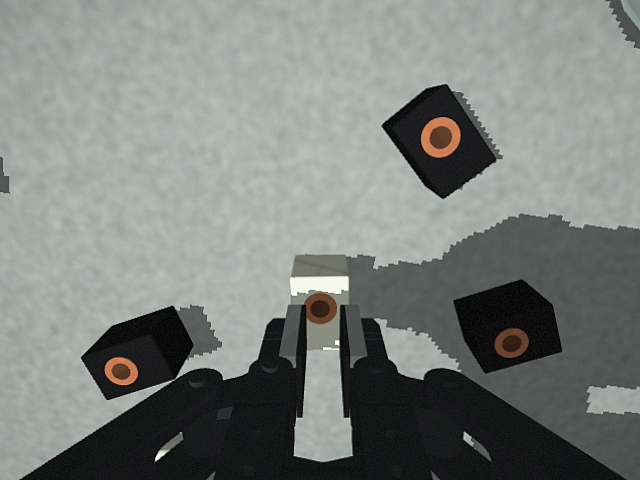

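Run:
```python
from h import *
s=sense(); print(s["joints"],s["grip_width"],s["grip_force"],s["force"],s["tau"])
c=cam("wrist"); P=cloud(c)
for px in ((320,285),(320,308),(310,330),(298,300),(340,300),(320,335),(294,320),(302,320),(345,312),(353,312),(288,345),(300,400),(345,400),(272,330),(370,330),(320,400)):
    print(px,P[px[1],px[0]].round(1), c["color"][px[1],px[0]], c["depth"][px[1],px[0]].round(1))
```

```text
[ 1.34497764e-01  7.29413527e-01  1.36939311e+00 -1.19081202e-05
  1.04282218e+00  1.51954514e+00] 0.14552744917888105 0.0 [ 0.08759702  0.51655167 -0.23511829] [ 2.68345430e-03 -5.53139269e+01 -2.23316932e+01  1.18191383e-04
  8.90637948e-04  3.03530078e-04]
(320, 285) [608.5 200.8  29.8] [245 247 238] 165.5
(320, 308) [598.4 198.9  29.6] [53 37 30] 168.9
(310, 330) [587.1 201.1  28.5] [137 139 128] 173.3
(298, 300) [599.9 208.3  28.7] [139 140 128] 168.8
(340, 300) [603.1 191.5  28.9] [138 143 130] 168.5
(320, 335) [585.9 196.6  29.1] [137 142 128] 173.4
(294, 320) [605.1 209.   55.3] [80 83 83] 141.8
(302, 320) [605.9 206.4  55.9] [13 12 14] 141.1
(345, 312) [608.4 191.6  49.5] [45 45 44] 147.3
(353, 312) [608.7 188.7  49.1] [78 80 79] 147.8
(288, 345) [605.1 209.8  71.4] [77 79 77] 126.5
(300, 400) [590.4 203.3  77. ] [22 20 21] 126.0
(345, 400) [592.5 189.8  76.5] [32 32 30] 126.6
(272, 330) [600.  215.9  55.6] [20 25 24] 142.7
(370, 330) [606.1 182.6  55.4] [20 24 22] 142.9
(320, 400) [5.312e+02 1.867e+02 1.000e-01] [167 176 171] 218.0
```

Run:
```python
from h import *
c=cam("wrist"); P=cloud(c).reshape(-1,3); P=P[np.isfinite(P).all(1)]
q=P[(abs(P[:,0]-597)<30)&(abs(P[:,1]-198)<30)]
h,e=np.histogram(q[:,2],bins=np.arange(31,90,2)); print(list(zip(e.astype(int).tolist(),h.tolist())))
go([595,198,3],101)
```

```text
[(31, 1), (33, 0), (35, 0), (37, 2), (39, 26), (41, 44), (43, 74), (45, 159), (47, 206), (49, 224), (51, 221), (53, 225), (55, 271), (57, 238), (59, 283), (61, 262), (63, 287), (65, 325), (67, 314), (69, 295), (71, 228), (73, 212), (75, 686), (77, 441), (79, 255), (81, 428), (83, 698), (85, 1016), (87, 890)]
t 6.42 pos [595.  197.9   4.9] tilt z [-0. -0. -1.] yaw_y -79.4 yaw_x 10.6 F [-0.3  0.9  0.1] gw 0.153 gf 0.0 j6 1.52
tool shift [-0.  -0.1  1.9]
az(rad) needed -0.006
```

The depth image shows the real fingertips ending at z≈38 while the reported TCP is z≈5. So the tips sit about 33 mm above the reported TCP. I'll open and go down further with force checks.

```bash
python3 -m jog '[{"tx":0,"ty":0,"tz":0,"ax":0,"ay":0,"az":0,"jaw":-0.2},{"tx":0,"ty":0,"tz":0,"ax":0,"ay":0,"az":0,"jaw":-0.2},{"tx":0,"ty":0,"tz":0,"ax":0,"ay":0,"az":0,"jaw":-0.2},{"tx":0,"ty":0,"tz":10,"ax":0,"ay":0,"az":0,"jaw":-0.2},{"tx":0,"ty":0,"tz":10,"ax":0,"ay":0,"az":0,"jaw":-0.2}]'
python3 -m jog '[{"tx":0,"ty":0,"tz":4,"ax":0,"ay":0,"az":0,"jaw":-0.2},{"tx":0,"ty":0,"tz":0,"ax":0,"ay":0,"az":0,"jaw":-0.2}]'
python3 - <<'E'
from h import *
c=cam("wrist"); P=cloud(c).reshape(-1,3); P=P[np.isfinite(P).all(1)]
q=P[(abs(P[:,0]-597)<20)&(abs(P[:,1]-198)<50)&(abs(P[:,1]-198)>17)]
h,e=np.histogram(q[:,2],bins=np.arange(3,60,2)); print(list(zip(e.astype(int).tolist(),h.tolist())))
go([595,198,3],101)
E
```

```text
time_s: 7.05
eef_pos: [594.8, 197.8, -16.1]
ee_rot: [0.0, 0.996, 0.093, -0.0]
force: [-0.4, -0.4, -0.3]
grip_width: 0.599
grip_force: 0.0
time_s: 7.3
eef_pos: [594.8, 197.8, -19.6]
ee_rot: [0.0, 0.996, 0.093, -0.0]
force: [-0.2, 0.1, -0.3]
grip_width: 0.605
grip_force: 0.0
[(3, 0), (5, 0), (7, 0), (9, 0), (11, 0), (13, 0), (15, 0), (17, 25), (19, 82), (21, 121), (23, 212), (25, 253), (27, 295), (29, 318), (31, 322), (33, 346), (35, 356), (37, 360), (39, 391), (41, 385), (43, 437), (45, 444), (47, 453), (49, 425), (51, 378), (53, 427), (55, 1004), (57, 268)]
t 7.35 pos [595.1 197.9 -19.2] tilt z [-0.  0. -1.] yaw_y -79.4 yaw_x 10.6 F [-0.   0.7 -0.2] gw 0.601 gf 0.0 j6 1.52
tool shift [ -0.   -0.1 -22.2]
az(rad) needed -0.006
```

```bash
python3 -m jog '[{"tx":0,"ty":0,"tz":6,"ax":0,"ay":0,"az":0,"jaw":-0.2},{"tx":0,"ty":0,"tz":4,"ax":0,"ay":0,"az":0,"jaw":-0.2},{"tx":0,"ty":0,"tz":0,"ax":0,"ay":0,"az":0,"jaw":0.2},{"tx":0,"ty":0,"tz":0,"ax":0,"ay":0,"az":0,"jaw":0.7},{"tx":0,"ty":0,"tz":0,"ax":0,"ay":0,"az":0,"jaw":0.7}]' 25
python3 -m jog '[{"tx":0,"ty":0,"tz":0,"ax":0,"ay":0,"az":0,"jaw":0.7},{"tx":0,"ty":0,"tz":0,"ax":0,"ay":0,"az":0,"jaw":0.7}]' 25
```

```text
time_s: 7.98
eef_pos: [595.1, 197.9, -29.0]
ee_rot: [-0.0, 0.996, 0.093, 0.0]
force: [0.3, -0.2, -0.1]
grip_width: 0.278
grip_force: 24.9
time_s: 8.22
eef_pos: [595.1, 197.9, -29.0]
ee_rot: [0.0, 0.996, 0.093, 0.0]
force: [0.6, 1.3, -0.4]
grip_width: 0.277
grip_force: 24.9
```

```bash
python3 -m jog '[{"tx":0,"ty":0,"tz":-15,"ax":0,"ay":0,"az":0,"jaw":0.7},{"tx":0,"ty":0,"tz":-35,"ax":0,"ay":0,"az":0,"jaw":0.7},{"tx":0,"ty":0,"tz":-40,"ax":0,"ay":0,"az":0,"jaw":0.7},{"tx":0,"ty":0,"tz":-40,"ax":0,"ay":0,"az":0.13,"jaw":0.7},{"tx":0,"ty":0,"tz":0,"ax":0,"ay":0,"az":0.13,"jaw":0.7}]'
python3 -m jog '[{"tx":0,"ty":0,"tz":0,"ax":0,"ay":0,"az":0.14,"jaw":0.7},{"tx":0,"ty":0,"tz":0,"ax":0,"ay":0,"az":0.14,"jaw":0.7},{"tx":0,"ty":0,"tz":0,"ax":0,"ay":0,"az":0.13,"jaw":0.7},{"tx":0,"ty":0,"tz":0,"ax":0,"ay":0,"az":0,"jaw":0.7}]'
python3 - <<'E'
from h import *
go([610.8,-102.1,70],-117.9)
E
```

```text
time_s: 8.85
eef_pos: [596.8, 198.2, 105.7]
ee_rot: [-0.001, 0.999, -0.039, 0.004]
force: [0.7, 0.1, -0.8]
grip_width: 0.277
grip_force: 24.8
time_s: 9.35
eef_pos: [595.1, 197.9, 101.8]
ee_rot: [-0.0, 0.971, -0.239, 0.0]
force: [-0.7, -0.2, -0.7]
grip_width: 0.275
grip_force: 24.7
t 9.35 pos [595.1 197.9 101.8] tilt z [ 0.001  0.    -1.   ] yaw_y -117.7 yaw_x -27.7 F [-0.7 -0.2 -0.7] gw 0.275 gf 24.7 j6 2.19
tool shift [153.2 258.4  31.8]
az(rad) needed 0.004
```

```bash
python3 -m jog '[{"tx":25.5,"ty":43,"tz":5,"ax":0,"ay":0,"az":0,"jaw":0.7},{"tx":25.5,"ty":43,"tz":5,"ax":0,"ay":0,"az":0,"jaw":0.7},{"tx":25.5,"ty":43,"tz":5,"ax":0,"ay":0,"az":0,"jaw":0.7},{"tx":25.5,"ty":43,"tz":5,"ax":0,"ay":0,"az":0,"jaw":0.7},{"tx":25.5,"ty":43,"tz":5,"ax":0,"ay":0,"az":0,"jaw":0.7}]'
python3 -m jog '[{"tx":25.5,"ty":43,"tz":5,"ax":0,"ay":0,"az":0,"jaw":0.7},{"tx":0,"ty":0,"tz":0,"ax":0,"ay":0,"az":0,"jaw":0.7}]'
python3 - <<'E'
from h import *
from vice import fit
go([610.8,-102.1,-8],-117.9)
c=cam("wrist"); save(c,"w5.png"); np.savez("w5.npz",P=cloud(c)); 
P=np.load("w5.npz")["P"].reshape(-1,3); P=P[np.isfinite(P).all(1)]
u=np.array([.884,-.468]); v=np.array([.468,.884]); d=P[:,:2]-[575.4,-83.4]; a=d@u; b=d@v
for n,lo,hi,zl,zh in (("fixed",55,90,38,49),("slide",-30,10,38,49),("house",-95,-20,51,58),("block",10,70,90,140)):
    m=(a>lo)&(a<hi)&(abs(b)<60)&(P[:,2]>zl)&(P[:,2]<zh)
    if m.sum()>20: print(n,m.sum(),"u",np.percentile(a[m],[1,99]).round(1),"v",np.percentile(b[m],[1,99]).round(1),"z",np.median(P[m,2]).round(1), cv2.minAreaRect(P[m][:,:2].astype(np.float32)))
E
```

```text
time_s: 9.98
eef_pos: [607.9, -53.4, 76.5]
ee_rot: [0.0, 0.971, -0.238, 0.0]
force: [0.1, 1.1, -0.6]
grip_width: 0.274
grip_force: 24.8
time_s: 10.22
eef_pos: [610.1, -104.8, 70.9]
ee_rot: [0.0, 0.971, -0.24, 0.0]
force: [-0.1, 0.9, -1.6]
grip_width: 0.275
grip_force: 24.9
t 10.22 pos [ 610.1 -104.8   70.9] tilt z [-0. -0. -1.] yaw_y -117.8 yaw_x -27.8 F [-0.1  0.9 -1.6] gw 0.275 gf 24.9 j6 1.7
tool shift [-0.7 -2.8 78.9]
az(rad) needed 0.001
fixed 3181 u [60.3 80.2] v [-19.5  19.5] z 44.3 ((637.4439086914062, -116.16260528564453), (39.995357513427734, 20.6229305267334), 62.23563766479492)
house 3311 u [-72.2 -34.8] v [-21.5  21.1] z 55.4 ((528.9971313476562, -59.04872131347656), (44.45375061035156, 43.01311111450195), 60.07822799682617)
block 11665 u [25.1 58.1] v [-26.8  21.7] z 128.2 ((610.850341796875, -108.62516784667969), (40.64250564575195, 44.138301849365234), 2.8559510707855225)
```

View pics/w5.png

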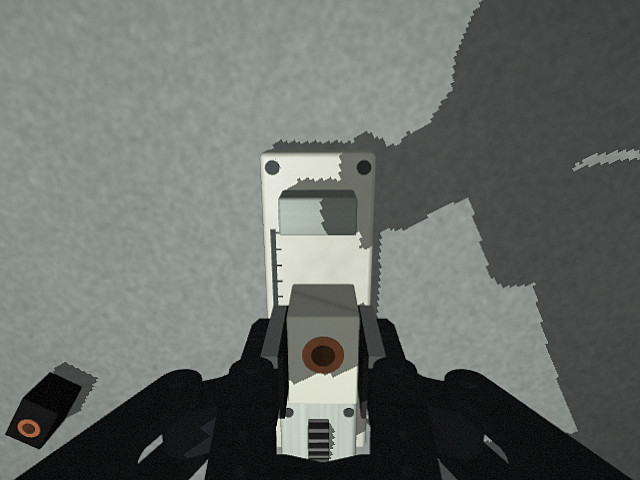

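The block is held square at px (323,355). The vice bed and fixed jaw at (317,213) are straight ahead of it. Lowering onto the bed.

```bash
python3 -m jog '[{"tx":-1.5,"ty":-2.8,"tz":0,"ax":0,"ay":0,"az":0,"jaw":0.7},{"tx":0,"ty":0,"tz":30,"ax":0,"ay":0,"az":0,"jaw":0.7},{"tx":0,"ty":0,"tz":30,"ax":0,"ay":0,"az":0,"jaw":0.7},{"tx":0,"ty":0,"tz":14,"ax":0,"ay":0,"az":0,"jaw":0.7},{"tx":0,"ty":0,"tz":0,"ax":0,"ay":0,"az":0,"jaw":0.7}]'
python3 -m jog '[{"tx":0,"ty":0,"tz":3,"ax":0,"ay":0,"az":0,"jaw":0.7},{"tx":0,"ty":0,"tz":1,"ax":0,"ay":0,"az":0,"jaw":0.7},{"tx":0,"ty":0,"tz":0,"ax":0,"ay":0,"az":0,"jaw":0.7}]'
python3 - <<'E'
from h import *
go([609.9,-101.6,-9],-117.9)
E
```

```text
time_s: 10.9
eef_pos: [610.2, -97.6, -3.3]
ee_rot: [-0.0, 0.971, -0.239, -0.0]
force: [-0.4, 0.4, -0.4]
grip_width: 0.272
grip_force: 24.9
time_s: 11.28
eef_pos: [610.5, -98.6, -6.7]
ee_rot: [0.0, 0.971, -0.24, 0.0]
force: [-0.0, 1.0, -0.6]
grip_width: 0.272
grip_force: 24.9
t 11.28 pos [610.5 -98.6  -6.7] tilt z [ 0.001 -0.    -1.   ] yaw_y -117.7 yaw_x -27.7 F [-0.   1.  -0.6] gw 0.272 gf 24.9 j6 1.71
tool shift [0.9 3.  2.3]
az(rad) needed 0.003
```

```bash
python3 -m jog '[{"tx":0.5,"ty":2.9,"tz":0,"ax":0,"ay":0,"az":0,"jaw":0.7},{"tx":0,"ty":0,"tz":0,"ax":0,"ay":0,"az":0,"jaw":0.7},{"tx":0,"ty":0,"tz":1,"ax":0,"ay":0,"az":0,"jaw":0.7},{"tx":0,"ty":0,"tz":1,"ax":0,"ay":0,"az":0,"jaw":0.7},{"tx":0,"ty":0,"tz":0,"ax":0,"ay":0,"az":0,"jaw":0.7}]'
python3 - <<'E'
from h import *
go([609.9,-101.6,-9],-117.9)
E
```

```text
time_s: 11.9
eef_pos: [609.5, -101.3, -9.0]
ee_rot: [0.0, 0.971, -0.24, 0.0]
force: [-1.1, -0.0, 0.6]
grip_width: 0.275
grip_force: 25.1
t 11.9 pos [ 609.5 -101.3   -9. ] tilt z [ 0. -0. -1.] yaw_y -117.7 yaw_x -27.7 F [-1.1 -0.   0.6] gw 0.275 gf 25.1 j6 1.7
tool shift [ 0.5  0.1 -0. ]
az(rad) needed 0.003
```

One more small step down until contact.

```bash
python3 -m jog '[{"tx":0,"ty":0,"tz":0.5,"ax":0,"ay":0,"az":0,"jaw":0.7},{"tx":0,"ty":0,"tz":0,"ax":0,"ay":0,"az":0,"jaw":0.7}]'
python3 - <<'E'
from h import *
c=cam("wrist"); P=cloud(c).reshape(-1,3); P=P[np.isfinite(P).all(1)]
u=np.array([.884,-.468]); v=np.array([.468,.884]); d=P[:,:2]-[575.4,-83.4]; a=d@u; b=d@v
for n,lo,hi,zl,zh in (("fixed",59,90,40,49),("blocktop",15,62,45,52),("bed",45,60,15,25)):
    m=(a>lo)&(a<hi)&(abs(b)<(9 if n=="blocktop" else 25))&(P[:,2]>zl)&(P[:,2]<zh)
    if m.sum()>5: print(n,m.sum(),"u",np.percentile(a[m],[1,99]).round(1),"z",np.percentile(P[m,2],[5,50,95]).round(1))
print(sense()["force"])
E
```

```text
time_s: 12.15
eef_pos: [609.5, -101.3, -9.0]
ee_rot: [0.0, 0.971, -0.24, 0.0]
force: [-2.4, 1.5, 5.0]
grip_width: 0.271
grip_force: 25.7
fixed 7426 u [60.3 79.9] z [42.8 44.3 45.3]
blocktop 4907 u [22.4 55.8] z [47.2 48.5 49.6]
bed 685 u [45.1 59.7] z [19.5 20.5 21.5]
[-3.37405686  0.28362081  6.02260935]
```

Contact at 5 N. The block top spans u 22 to 56 at z 48.5, so it is flat on the bed with about 4 mm to the fixed jaw. Releasing and lifting.

```bash
python3 -m jog '[{"tx":0,"ty":0,"tz":-0.5,"ax":0,"ay":0,"az":0,"jaw":0.3},{"tx":0,"ty":0,"tz":0,"ax":0,"ay":0,"az":0,"jaw":0.0},{"tx":0,"ty":0,"tz":0,"ax":0,"ay":0,"az":0,"jaw":-0.2},{"tx":0,"ty":0,"tz":0,"ax":0,"ay":0,"az":0,"jaw":-0.2},{"tx":0,"ty":0,"tz":-5,"ax":0,"ay":0,"az":0,"jaw":-0.2}]'
python3 -m jog '[{"tx":0,"ty":0,"tz":-30,"ax":0,"ay":0,"az":0,"jaw":-0.2},{"tx":0,"ty":0,"tz":-45,"ax":0,"ay":0,"az":0,"jaw":-0.2},{"tx":-40,"ty":0,"tz":-40,"ax":0,"ay":0,"az":0,"jaw":1},{"tx":-40,"ty":0,"tz":0,"ax":0,"ay":0,"az":0,"jaw":1},{"tx":-27,"ty":0,"tz":0,"ax":0,"ay":0,"az":0,"jaw":1}]'
cat > vs.py <<'E'
from h import *
def vs():
    c=cam("wrist"); P=cloud(c).reshape(-1,3); P=P[np.isfinite(P).all(1)]
    u=np.array([.884,-.468]); v=np.array([.468,.884]); d=P[:,:2]-[575.4,-83.4]; a=d@u; b=d@v
    for n,lo,hi,zl,zh in (("fixed",50,90,38,45.6),("slide",-25,32,38,45.6),("block",5,62,46.2,52),("wheel",-80,-40,58,66)):
        m=(a>lo)&(a<hi)&(abs(b)<25)&(P[:,2]>zl)&(P[:,2]<zh)
        if m.sum()>5:
            r=cv2.minAreaRect(P[m][:,:2].astype(np.float32)); print(n,m.sum(),"u",np.percentile(a[m],[1,50,99]).round(1),"v",np.percentile(b[m],[1,99]).round(1),"z",np.percentile(P[m,2],[5,50,99]).round(1),"ang",round(r[2],1))
    return c
E
python3 - <<'E'
from vs import *
go([514.4,-51.1,40],-117.9); c=vs()
go([514.4,-51.1,40],-117.9)
E
```

```text
time_s: 12.82
eef_pos: [609.2, -101.2, -4.3]
ee_rot: [-0.0, 0.971, -0.24, -0.0]
force: [-0.0, 0.1, -1.0]
grip_width: 0.604
grip_force: 0.0
time_s: 13.45
eef_pos: [513.6, -50.8, 111.8]
ee_rot: [0.0, 0.971, -0.24, 0.001]
force: [-0.3, -0.1, 0.1]
grip_width: -0.0
grip_force: 0.0
t 13.45 pos [513.6 -50.8 111.8] tilt z [ 0.001 -0.    -1.   ] yaw_y -117.7 yaw_x -27.7 F [-0.3 -0.1  0.1] gw -0.0 gf 0.0 j6 1.73
tool shift [ 0.8 -0.1 71.8]
az(rad) needed 0.003
fixed 1057 u [59.5 61.9 65.2] v [-19.6  19.1] z [39.7 44.1 45.5] ang 62.1
slide 1890 u [-11.2  -3.3   4.3] v [-19.6  19.2] z [43.1 44.4 45.5] ang 62.2
block 3115 u [21.8 39.  55. ] v [-11.7  11.7] z [47.2 48.4 50.2] ang 62.5
wheel 842 u [-73.7 -58.9 -47.6] v [-6.1  5.5] z [58.5 61.4 63.7] ang 62.6
t 13.5 pos [511.5 -49.4 111.4] tilt z [-0.001  0.001 -1.   ] yaw_y -117.7 yaw_x -27.7 F [ 1.4  2.3 -0.2] gw -0.003 gf 0.0 j6 1.73
tool shift [ 3.5  0.1 71.4]
az(rad) needed 0.004
```

```bash
python3 -m jog '[{"tx":3,"ty":0,"tz":40,"ax":0,"ay":0,"az":0,"jaw":1},{"tx":0,"ty":0,"tz":30,"ax":0,"ay":0,"az":0,"jaw":1},{"tx":0,"ty":0,"tz":5,"ax":0,"ay":0,"az":0,"jaw":1},{"tx":0,"ty":0,"tz":0,"ax":0,"ay":0,"az":0,"jaw":1}]'
python3 - <<'E'
from h import *
go([514.4,-51.1,29],-117.9)
c=cam("wrist"); P=cloud(c).reshape(-1,3); P=P[np.isfinite(P).all(1)]
d=P[:,:2]-sense()["eef_pos"][:2]; m=(np.hypot(*d.T)<25)&(P[:,2]>63); print(np.percentile(P[m,2],[0.2,1,3,10]).round(1))
E
```

```text
time_s: 14.0
eef_pos: [517.9, -53.1, 36.7]
ee_rot: [0.0, 0.971, -0.24, 0.0]
force: [0.1, 0.2, 0.7]
grip_width: -0.0
grip_force: 0.0
t 14.0 pos [517.9 -53.1  36.7] tilt z [ 0.001 -0.    -1.   ] yaw_y -117.7 yaw_x -27.7 F [0.1 0.2 0.7] gw -0.0 gf 0.0 j6 1.73
tool shift [-4.  -0.1  7.7]
az(rad) needed 0.003
[75.7 79.5 84.4 98.4]
```

```bash
python3 -m jog '[{"tx":-4,"ty":0,"tz":0,"ax":0,"ay":0,"az":0,"jaw":1},{"tx":0,"ty":0,"tz":2.5,"ax":0,"ay":0,"az":0,"jaw":1},{"tx":0,"ty":0,"tz":1,"ax":0,"ay":0,"az":0,"jaw":1},{"tx":0,"ty":0,"tz":1,"ax":0,"ay":0,"az":0,"jaw":1},{"tx":0,"ty":0,"tz":0,"ax":0,"ay":0,"az":0,"jaw":1}]'
python3 -m jog '[{"tx":0,"ty":0,"tz":0.7,"ax":0,"ay":0,"az":0,"jaw":1},{"tx":0,"ty":0,"tz":0,"ax":0,"ay":0,"az":0,"jaw":1}]'
python3 -m jog '[{"tx":0,"ty":0,"tz":0.7,"ax":0,"ay":0,"az":0,"jaw":1},{"tx":0,"ty":0,"tz":0,"ax":0,"ay":0,"az":0,"jaw":1}]'
```

```text
time_s: 14.68
eef_pos: [513.8, -51.0, 31.3]
ee_rot: [-0.0, 0.971, -0.24, -0.0]
force: [1.1, -0.5, -0.1]
grip_width: -0.002
grip_force: 0.0
time_s: 14.92
eef_pos: [513.8, -51.0, 30.6]
ee_rot: [0.0, 0.971, -0.24, -0.0]
force: [0.4, 0.3, 0.7]
grip_width: -0.001
grip_force: 0.0
time_s: 15.18
eef_pos: [513.8, -51.0, 30.0]
ee_rot: [-0.0, 0.971, -0.24, -0.0]
force: [-0.1, 0.6, 0.1]
grip_width: -0.002
grip_force: 0.0
```

```bash
for i in 1; do python3 -m jog '[{"tx":0,"ty":0,"tz":0.7,"ax":0,"ay":0,"az":0,"jaw":1},{"tx":0,"ty":0,"tz":0,"ax":0,"ay":0,"az":0,"jaw":1}]'; done | grep -E 'eef|force'
python3 -m jog '[{"tx":0,"ty":0,"tz":0.7,"ax":0,"ay":0,"az":0,"jaw":1},{"tx":0,"ty":0,"tz":0,"ax":0,"ay":0,"az":0,"jaw":1}]' | grep -E 'eef|force'
```

```text
eef_pos: [513.8, -51.0, 29.2]
force: [-0.5, -0.3, -0.6]
grip_force: 0.0
eef_pos: [513.8, -51.0, 28.5]
force: [0.2, 0.1, 0.2]
grip_force: 0.0
```

```bash
python3 -m jog '[{"tx":0,"ty":0,"tz":0.7,"ax":0,"ay":0,"az":0,"jaw":1},{"tx":0,"ty":0,"tz":0,"ax":0,"ay":0,"az":0,"jaw":1}]' | grep -E 'eef|^force'
python3 -m jog '[{"tx":0,"ty":0,"tz":0.5,"ax":0,"ay":0,"az":0,"jaw":1},{"tx":0,"ty":0,"tz":0,"ax":0,"ay":0,"az":0,"jaw":1}]' | grep -E 'eef|^force'
```

```text
eef_pos: [513.8, -51.0, 27.8]
force: [-0.1, -1.1, 0.1]
eef_pos: [513.9, -51.0, 27.6]
force: [-1.0, 0.4, 2.4]
```

```bash
python3 -m jog '[{"tx":0,"ty":0,"tz":0.3,"ax":0,"ay":0,"az":0,"jaw":1},{"tx":0,"ty":0,"tz":0,"ax":0,"ay":0,"az":0,"jaw":1}]' | grep -E 'eef|^force'
python3 -m jog '[{"tx":2,"ty":0,"tz":0,"ax":0,"ay":0,"az":0,"jaw":1},{"tx":2,"ty":0,"tz":0,"ax":0,"ay":0,"az":0,"jaw":1}]' | grep -E 'eef|^force'
python3 -m jog '[{"tx":2,"ty":0,"tz":0,"ax":0,"ay":0,"az":0,"jaw":1},{"tx":2,"ty":0,"tz":0,"ax":0,"ay":0,"az":0,"jaw":1}]' | grep -E 'eef|^force'
```

```text
eef_pos: [513.9, -51.1, 27.4]
force: [-1.4, 0.5, 5.2]
eef_pos: [517.4, -52.9, 27.5]
force: [-2.3, 0.4, 5.9]
eef_pos: [521.0, -54.7, 27.5]
force: [-1.7, 0.2, 6.1]
```

```bash
python3 -m jog '[{"tx":2.5,"ty":0,"tz":0,"ax":0,"ay":0,"az":0,"jaw":1},{"tx":2.5,"ty":0,"tz":0,"ax":0,"ay":0,"az":0,"jaw":1},{"tx":2.5,"ty":0,"tz":0,"ax":0,"ay":0,"az":0,"jaw":1},{"tx":2.5,"ty":0,"tz":0,"ax":0,"ay":0,"az":0,"jaw":1},{"tx":0,"ty":0,"tz":0,"ax":0,"ay":0,"az":0,"jaw":1}]' | grep -E 'eef|^force'
python3 - <<'E'
from vs import *
vs(); print(sense()["time_s"])
E
```

```text
eef_pos: [530.0, -59.5, 27.3]
force: [-1.1, -0.1, 4.6]
fixed 2270 u [59.6 61.8 64.9] v [-19.4  19.1] z [40.  44.1 45.5] ang 62.3
slide 4074 u [-5.7  2.7  9.8] v [-19.5  19.2] z [42.8 44.4 45.5] ang 62.2
block 6943 u [22.3 39.5 55.1] v [-11.6  11.7] z [47.2 48.4 50.2] ang 60.0
17.6
```

Jaw face went from u 4.3 to 9.8, as expected for that stroke. Repeating: lift, go back, press, stroke.

```bash
python3 -m jog '[{"tx":0,"ty":0,"tz":-4,"ax":0,"ay":0,"az":0,"jaw":1},{"tx":-18,"ty":0,"tz":-1,"ax":0,"ay":0,"az":0,"jaw":1},{"tx":0,"ty":0,"tz":0,"ax":0,"ay":0,"az":0,"jaw":1},{"tx":0,"ty":0,"tz":4,"ax":0,"ay":0,"az":0,"jaw":1},{"tx":0,"ty":0,"tz":0.7,"ax":0,"ay":0,"az":0,"jaw":1}]' | grep -E 'eef|^force'
python3 -m jog '[{"tx":0,"ty":0,"tz":0.3,"ax":0,"ay":0,"az":0,"jaw":1},{"tx":0,"ty":0,"tz":0,"ax":0,"ay":0,"az":0,"jaw":1}]' | grep -E 'eef|^force'
```

```text
eef_pos: [514.4, -51.3, 27.4]
force: [-1.5, 0.8, 6.4]
eef_pos: [514.4, -51.3, 27.4]
force: [-2.1, 0.3, 5.9]
```

```bash
python3 -m jog '[{"tx":2,"ty":0,"tz":0,"ax":0,"ay":0,"az":0,"jaw":1},{"tx":4,"ty":0,"tz":0,"ax":0,"ay":0,"az":0,"jaw":1},{"tx":4,"ty":0,"tz":0,"ax":0,"ay":0,"az":0,"jaw":1},{"tx":4,"ty":0,"tz":0,"ax":0,"ay":0,"az":0,"jaw":1},{"tx":4,"ty":0,"tz":0,"ax":0,"ay":0,"az":0,"jaw":1}]' | grep -E 'eef|^force'
python3 - <<'E'
from vs import *
vs(); print(sense()["time_s"])
E
```

```text
eef_pos: [530.1, -59.6, 27.3]
force: [-1.0, 1.3, 3.7]
fixed 2321 u [59.6 61.9 65.1] v [-19.4  19.2] z [39.9 44.1 45.5] ang 62.1
slide 4231 u [-0.9  7.6 15.1] v [-19.6  19.3] z [43.  44.4 45.5] ang 62.2
block 6958 u [22.1 39.4 55.1] v [-11.6  11.8] z [47.2 48.4 50.1] ang 61.3
19.15
```

```bash
python3 -m jog '[{"tx":0,"ty":0,"tz":-4,"ax":0,"ay":0,"az":0,"jaw":1},{"tx":-18,"ty":0,"tz":-1,"ax":0,"ay":0,"az":0,"jaw":1},{"tx":0,"ty":0,"tz":0,"ax":0,"ay":0,"az":0,"jaw":1},{"tx":0,"ty":0,"tz":4,"ax":0,"ay":0,"az":0,"jaw":1},{"tx":0,"ty":0,"tz":1,"ax":0,"ay":0,"az":0,"jaw":1}]' | grep -E 'eef|^force'
python3 -m jog '[{"tx":2,"ty":0,"tz":0,"ax":0,"ay":0,"az":0,"jaw":1},{"tx":4,"ty":0,"tz":0,"ax":0,"ay":0,"az":0,"jaw":1},{"tx":4,"ty":0,"tz":0.1,"ax":0,"ay":0,"az":0,"jaw":1},{"tx":4,"ty":0,"tz":0,"ax":0,"ay":0,"az":0,"jaw":1},{"tx":4,"ty":0,"tz":0,"ax":0,"ay":0,"az":0,"jaw":1}]' | grep -E 'eef|^force'
python3 - <<'E'
from vs import *
vs(); print(sense()["time_s"])
E
```

```text
eef_pos: [514.4, -51.3, 27.3]
force: [-2.4, 1.3, 10.1]
eef_pos: [530.3, -59.7, 27.3]
force: [-1.8, 0.9, 4.3]
fixed 2388 u [59.6 62.  65.2] v [-19.4  19.2] z [39.8 44.1 45.5] ang 62.3
slide 4264 u [ 4.9 13.  20.6] v [-19.6  19.3] z [43.2 44.4 45.5] ang 62.2
block 6968 u [22.  39.5 55.2] v [-11.7  11.8] z [47.2 48.4 50.1] ang 65.6
20.45
```

```bash
python3 -m jog '[{"tx":0,"ty":0,"tz":-4,"ax":0,"ay":0,"az":0,"jaw":1},{"tx":-18,"ty":0,"tz":-1,"ax":0,"ay":0,"az":0,"jaw":1},{"tx":0,"ty":0,"tz":0,"ax":0,"ay":0,"az":0,"jaw":1},{"tx":0,"ty":0,"tz":4,"ax":0,"ay":0,"az":0,"jaw":1},{"tx":0,"ty":0,"tz":0.5,"ax":0,"ay":0,"az":0,"jaw":1}]' | grep -E 'eef|^force'
python3 -m jog '[{"tx":0,"ty":0,"tz":0.3,"ax":0,"ay":0,"az":0,"jaw":1},{"tx":2,"ty":0,"tz":0,"ax":0,"ay":0,"az":0,"jaw":1},{"tx":3,"ty":0,"tz":0,"ax":0,"ay":0,"az":0,"jaw":1},{"tx":3,"ty":0,"tz":0,"ax":0,"ay":0,"az":0,"jaw":1},{"tx":3,"ty":0,"tz":0.1,"ax":0,"ay":0,"az":0,"jaw":1}]' | grep -E 'eef|^force'
python3 - <<'E'
from vs import *
vs(); print(sense()["time_s"])
E
```

```text
eef_pos: [514.4, -51.3, 27.5]
force: [0.2, 0.3, 4.5]
eef_pos: [523.6, -56.2, 27.5]
force: [-2.6, 1.7, 7.9]
slide 4451 u [ 8.  16.1 23.5] v [-19.6  19.3] z [43.3 44.4 45.5] ang 62.1
block 7291 u [23.8 41.1 56.6] v [-11.6  11.8] z [47.2 48.4 50.2] ang 61.9
wheel 238 u [-50.1 -48.5 -46.3] v [-6.1  5.6] z [58.1 58.7 65.7] ang 79.6
21.75
```

```bash
python3 -m jog '[{"tx":2,"ty":0,"tz":-0.1,"ax":0,"ay":0,"az":0,"jaw":1},{"tx":2,"ty":0,"tz":0,"ax":0,"ay":0,"az":0,"jaw":1},{"tx":2,"ty":0,"tz":0,"ax":0,"ay":0,"az":0,"jaw":1}]' | grep -E 'eef|^force'
python3 -m jog '[{"tx":0,"ty":0,"tz":-4,"ax":0,"ay":0,"az":0,"jaw":1},{"tx":-15,"ty":0,"tz":-1,"ax":0,"ay":0,"az":0,"jaw":1},{"tx":0,"ty":0,"tz":0,"ax":0,"ay":0,"az":0,"jaw":1},{"tx":0,"ty":0,"tz":4,"ax":0,"ay":0,"az":0,"jaw":1},{"tx":0,"ty":0,"tz":0.5,"ax":0,"ay":0,"az":0,"jaw":1}]' | grep -E 'eef|^force'
python3 -m jog '[{"tx":0,"ty":0,"tz":0.4,"ax":0,"ay":0,"az":0,"jaw":1},{"tx":1.5,"ty":0,"tz":0,"ax":0,"ay":0,"az":0,"jaw":1},{"tx":1.5,"ty":0,"tz":0,"ax":0,"ay":0,"az":0,"jaw":1}]' | grep -E 'eef|^force'
python3 - <<'E'
from vs import *
vs(); print(sense()["time_s"],sense()["force"])
E
```

```text
eef_pos: [528.8, -58.9, 27.4]
force: [-2.0, 1.1, 5.3]
eef_pos: [516.0, -52.2, 27.6]
force: [0.1, -0.1, 4.1]
eef_pos: [517.8, -53.1, 27.5]
force: [-5.7, 2.5, 7.8]
slide 4717 u [10.2 18.3 25.8] v [-19.6  19.2] z [43.2 44.4 45.6] ang 62.2
block 5559 u [25.9 38.5 50. ] v [-11.6  11.7] z [47.2 48.5 50.3] ang 61.8
wheel 654 u [-55.1 -51.8 -47.2] v [-6.   5.5] z [58.3 60.3 63.1] ang 63.1
23.175 [-4.59786687  1.45152672  7.64555295]
```

Rim force rose from 2.3 to about 5–6 N and the commanded advance stalled, so the block is held. Lifting straight off and checking.

```bash
python3 -m jog '[{"tx":0,"ty":0,"tz":-3,"ax":0,"ay":0,"az":0,"jaw":1},{"tx":0,"ty":0,"tz":-20,"ax":0,"ay":0,"az":0,"jaw":1},{"tx":-10,"ty":0,"tz":-50,"ax":0,"ay":0,"az":0,"jaw":1},{"tx":-40,"ty":0,"tz":-45,"ax":0,"ay":0,"az":0,"jaw":1},{"tx":0,"ty":0,"tz":-50,"ax":0,"ay":0,"az":0,"jaw":1}]' | grep -E 'eef|^force'
python3 -m jog '[{"tx":0,"ty":0,"tz":0,"ax":0,"ay":0,"az":0,"jaw":1},{"tx":0,"ty":0,"tz":0,"ax":0,"ay":0,"az":0,"jaw":1},{"tx":0,"ty":0,"tz":0,"ax":0,"ay":0,"az":0,"jaw":1}]' | grep -E 'eef|^force'
python3 - <<'E'
from vs import *
c=vs(); print(sense()["time_s"],sense()["dq"].round(3)); save(c,"w6.png")
E
```

```text
eef_pos: [472.0, -29.0, 196.4]
force: [1.5, -0.6, 0.3]
eef_pos: [473.6, -30.0, 194.1]
force: [0.2, 0.1, 0.0]
slide 1350 u [ 9.8 17.6 25.8] v [-19.8  19.1] z [42.8 44.4 45.5] ang 63.0
block 679 u [20.3 31.2 37. ] v [-11.8  11.8] z [46.9 48.5 50.2] ang 59.5
wheel 537 u [-72.2 -59.5 -47. ] v [-5.9  5.1] z [58.5 61.1 64. ] ang 38.7
24.225 [ 0.    -0.003 -0.005  0.001  0.003  0.001]
```

View pics/w6.png

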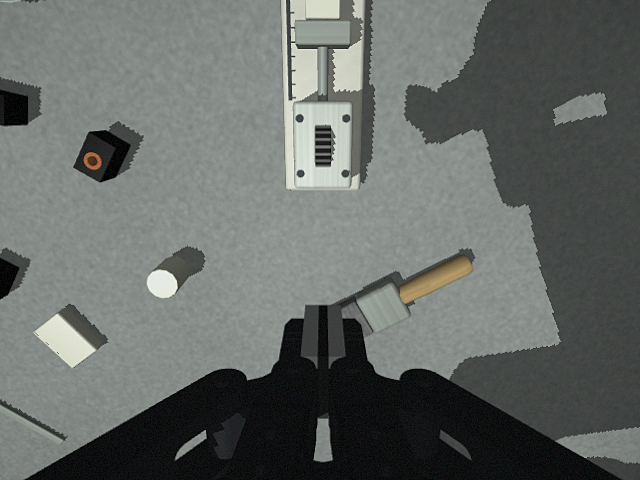

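The jaw stays at u 25.8, but the block is cut off at the top of the picture at (323,8). One look from farther over to check the fit.

```bash
python3 -m jog '[{"tx":50,"ty":0,"tz":-5,"ax":0,"ay":0,"az":0,"jaw":1},{"tx":40,"ty":0,"tz":0,"ax":0,"ay":0,"az":0,"jaw":1},{"tx":0,"ty":0,"tz":0,"ax":0,"ay":0,"az":0,"jaw":1},{"tx":0,"ty":0,"tz":0,"ax":0,"ay":0,"az":0,"jaw":1}]' | grep -E 'eef|^force'
python3 - <<'E'
from vs import *
c=vs(); print(sense()["time_s"]); cv2.imwrite("pics/w7.png",cv2.resize(cv2.cvtColor(c["color"][40:280,200:440],cv2.COLOR_RGB2BGR),(600,600)))
E
```

```text
eef_pos: [553.1, -71.7, 199.5]
force: [0.4, 0.7, -0.5]
fixed 1436 u [60.2 70.1 80. ] v [-19.8  19.2] z [42.9 44.2 45.5] ang 62.4
slide 957 u [10.4 18.4 26.1] v [-19.4  19.4] z [43.  44.3 45.5] ang 62.3
block 1445 u [26.4 43.6 59.5] v [-11.8  11.9] z [47.  48.3 50. ] ang 70.6
wheel 411 u [-73.8 -59.  -46.2] v [-6.1  5.2] z [58.5 61.3 63.8] ang 57.9
24.775
```

View pics/w7.png

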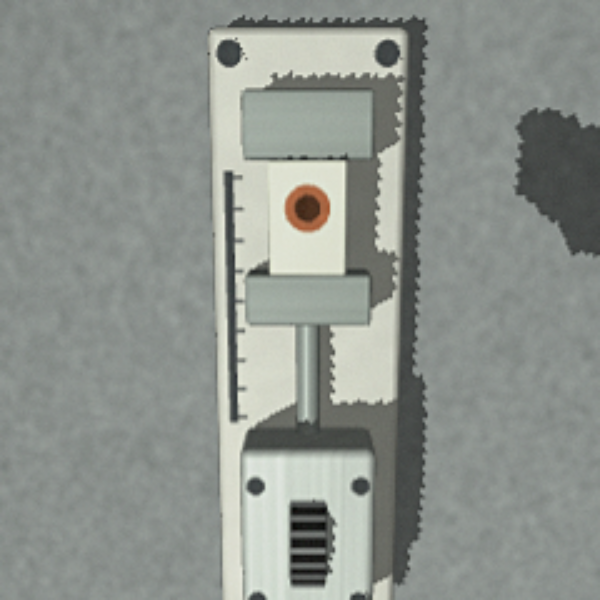

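The picture shows the block at (307,217) square between the fixed jaw (307,123) and the sliding jaw (307,298), touching both. The arm is clear, so I'm handing in.

```bash
python3 -c "from rig import finish_job; print(finish_job())"
```

```text
the job is handed in; nothing more can be done
None
```

The block stands upright in the vice, held between both jaws by rolling the thumbwheel, with the arm clear; the job was handed in at about 25 s (peak wheel press read about 10 N), and no verdict came back.

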